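# Seat the brass horn stake in the stake holder

## Robot

A 6-joint arm with a two-finger parallel gripper is mounted at the origin on a cart in front of the work surface, level with it; the furniture and walls round the work are solid. World frame = base frame: x ahead of the robot, y to its left, z up, the work surface at z = 0. Lengths are in m, angles in rad, forces in N, time in s.
With the tool pointing down it reaches from about 0.225 to 0.875 m from the base axis. Payload 3.4 kg.
Tool frame: the origin (TCP) lies on the centre line of the jaws, within the pads' length; the fingertips stand 17 mm ahead of it and the grasp point (between the pads) lies 2 mm behind it (manip.finger_overhang is the distance from the TCP to the fingertips, in m); y points along the fingers, x is the direction in which the jaws open and shut, and the axes are right-handed (so a half turn about y gives the same grasp; the last joint's range is limited). The gripper opens to 85 mm and grips with 20 to 120 N. Pads are 22 mm wide; open, the fingers measure 114 mm over their backs; the gripper's body (76 mm by 85 mm) begins 54 mm behind the grasp point. The pads swing forward as they close: fully open they stand 13 mm farther back than shut.
Start: joints at [-1.257, 0.276, 1.505, -0, 1.361, -0.121], TCP at [0.242, -0.522, 0.248] pointing down, gripper open.
Joint ranges: [-2.89, 2.89], [-0.75, 2.08], [0.22, 2.7], [-1.18, 4.32], [0.11, 2.71], [-2.7, 2.7]. Speed limits (rad/s): [2.57, 2.57, 3.14, 3.14, 3.14, 3.14].

## Interface

Orientations are given as a unit quaternion [w, x, y, z].
In Python, from rig import manip gives the robot as it stands.
- The arm moves only by the tool arm_command, never from a script. Its argument "commands" is a list of rows, each a list of 3 entries, a list of its own where there are three numbers: the finger opening in cm, from 0 to 8.54, then the shift along the world's x, y, z in cm, then the turn about the world's z in rad. A call has 1 to 12 rows; each row shifts and turns the commanded pose from where the row before left it; what a row does not reach is not made up. A row lasts 1/10 s, in which the tool goes at most 50 mm and 8.59 degrees, less where a joint would pass 70% of its speed; a pose out of reach is approached as far as the arm can. A call with a gripper value outside its range is refused whole. The fingers move at their own pace and stop on an object; "grip_force" is the grip in N (left out, the last holds). Time passes only in rows, so rows that do not move let the fingers close. It gives the time, the measured TCP pose, the force and the opening at its end, in the units of the state.
- manip.get_state(): the state, without advancing time (a new reading comes with each control period).
- manip.get_image(name): name is "scene" or "side" or "wrist"; returns a dict with "pixels" (384x512x3 uint8, red, green, blue), "range_z" (384x512 float32, m along the optical axis (not along the pixel's ray), 0 where there is no reading), "intrinsics" (3x3 intrinsics, pixels), "R" (3x3) and "t" (3): a world point X has camera coordinates R X + t. Camera axes: x right, y down, z forward; pixel columns grow to the right and rows downward; lengths in m; the calibration is good to about 2 mm. A picture is of the moment at which its call begins.
- manip.sign_off(): hands the job in, once; it reports no verdict.
The state is a dict: "clock": time; "qpos": joint angles; "qd": joint speeds; "effort": joint torques, N m; "position": TCP position; "ee_rot": TCP orientation; "contact_force": force on the tool from outside, world axes, zero at the start; "moment": the same for the moment, N m; "width": finger opening in m.
Only numpy, scipy, OpenCV 4.12 (cv2) and the standard library are available. Lean on these libraries where they do the work, as an engineer would, in place of code of your own. Each camera call takes 0.05 s, during which the arm holds its last target.

## Task

Take the brass horn stake, turn it so that the flat on its D-shaped foot matches the flat side of the pocket in the bench stake holder, and lower it in, without dropping it, until its foot is fully home on the pocket floor. Let go of it and leave the steel stake standing where it is.

Things in the scene. Friction and masses are not known exactly. Their poses are not given: they have to be found in the camera images.
- stake_brass_grip (a point): Brass (yellow) horn stake, a small anvil, loose, upright, 56 mm high, 0.22 kg: an upright block, 16 mm wide (y) and 26 mm long (x -12 to +14), stands on a D-shaped foot; a tapered horn juts from its top to x = +49 mm. This point is in the block, 38 mm above the foot's underside and 24 mm above the foot's upper face: grip here, across the 16 mm. Axes: z up, x to the horn's tip, y across.
- stake_brass: The brass stake's foot, a D-shaped disc 14 mm thick: a circle of radius 22 mm cut by one flat 12 mm from its centre. The flat is at -x, at the heel, opposite the horn. Origin: centre of the circle, on the underside, straight below the grip point. Same axes as the grip point.
- stake_steel_grip (a point): Steel (silver grey) horn stake, a bystander of the same shape and size as the brass one; same point and axes. Loose; it is to stay where it stands.
- holder_pocket (a point): Fixed dark steel stake holder: plate 92x92x8 mm, round collar of 82 mm diameter, top 22 mm above the bench. In it a D pocket open upward, 14 mm deep: radius 25.5, flat 15.5 mm from centre (3.5 mm or 10 degrees of play round the foot), mouth bevelled 4 mm wider; a white line marks the flat. Point: centre of the circle on the pocket's floor. x from the flat (at -x) to the round side, z up.
There are look-alikes about, which are no part of the job. Several things have the shape of the stake_brass; the one meant has the colours described above.

How it is judged:
By the outcome, as a careful person would: the job done as asked, in the order asked, and still so for the second after the job is handed in, with the robot touching nothing.
It also fails if it takes over 35 s, if anything falls off the work surface, if the arm or the gripper's body presses on something with over 40 N, if the wrist force passes 120 N, or if a joint passes its speed limit or range.

## Working session

There is one attempt and no reset: what is moved stays moved. The work goes in short steps, Python scripts to look and compute and a tool call to move; the robot and the scene stay as the last step left them, time stands still between calls to the robot, and variables do not carry over. Pictures are saved under pics/ and viewed, and the job is handed in when it is done.

Besides the shell and the picture viewer there is one more tool, called after ">>>" by a JSON object that holds its "api" and its "payload", one argument or row to a line. arm_command: Moves the arm, as the interface text tells. Its arguments: {"type":"object","properties":{"commands":{"type":"array"},"grip_force":{"type":"number"}},"required":["commands"]}

```bash
ls; mkdir -p pics; python3 - <<'E'
from rig import manip
import cv2,numpy as np,pickle
s=manip.get_state();print(s)
d={}
for n in("scene","side","wrist"):
    im=manip.get_image(n);d[n]=im
    cv2.imwrite(f"pics/{n}0.png",im["pixels"][:,:,::-1]);print(n,im["intrinsics"].tolist(),im["R"].tolist(),im["t"])
pickle.dump(d,open("d0.pkl","wb"))
E
```

```text
pics
{'clock': 0.0, 'qpos': array([-1.25700218e+00,  2.76572487e-01,  1.50612880e+00,  2.79202862e-05,
        1.36069792e+00, -1.20996284e-01]), 'qd': array([-2.29539079e-03,  3.41918235e-04, -6.42373104e-04,  2.46582537e-05,
        1.13948775e-03,  9.13570027e-04]), 'effort': array([-1.62741389e-04, -4.16772079e+01, -2.45806646e+01,  2.68786346e-05,
        1.11362411e-02, -1.69828337e-05]), 'position': array([ 0.24205312, -0.52102292,  0.24745424]), 'ee_rot': array([ 0.5964869 , -0.59565985,  0.38087631, -0.37990256]), 'contact_force': array([ 0.49244372, -0.18554405, -0.07066002]), 'moment': array([ 0.01345172,  0.00159641, -0.038529  ]), 'width': 0.0855662278097258}
scene [[413.6590152798298, 0.0, 252.06603006733067], [0.0, 413.6590152798298, 189.27871996916738], [0.0, 0.0, 1.0]] [[-0.9184304797371597, -0.3955818239662755, -0.0006887940804078838], [-0.27817476033924804, 0.6470801053893508, -0.7098634656886554], [0.2812547894702818, -0.6517686382120739, -0.7043389706974945]] [0.6471967  0.05297518 0.9744616 ]
side [[367.70372030952313, 0.0, 259.9918936427112], [0.0, 367.70372030952313, 190.12583015514403], [0.0, 0.0, 1.0]] [[-0.9998955440126611, 0.013119589416726756, 0.006064440383168794], [0.003824686374091082, 0.6448044235071719, -0.7643380320249173], [-0.01393817914091863, -0.7642349977586217, -0.6447872481393501]] [ 0.59734586 -0.12296876  1.08406333]
wrist [[305.89851431027927, 0.0, 253.48668603007727], [0.0, 305.89851431027927, 182.51122174875735], [0.0, 0.0, 1.0]] [[0.4203679405725195, -0.907352227547685, -0.0016521813079873333], [-0.8622192773924482, -0.40002407875978346, 0.3107388841217545], [-0.2826105309992274, -0.12920012220057048, -0.9504938801442616]] [-0.57356318 -0.03941897  0.38178482]
```

View pics/scene0.png

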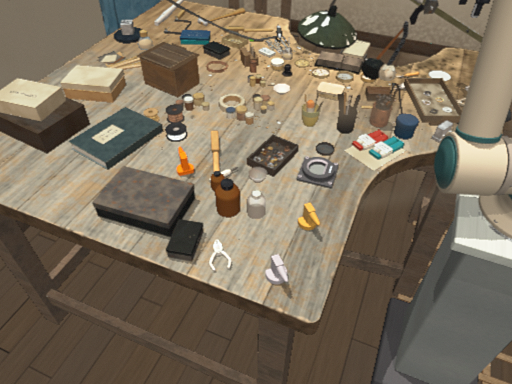

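View pics/side0.png

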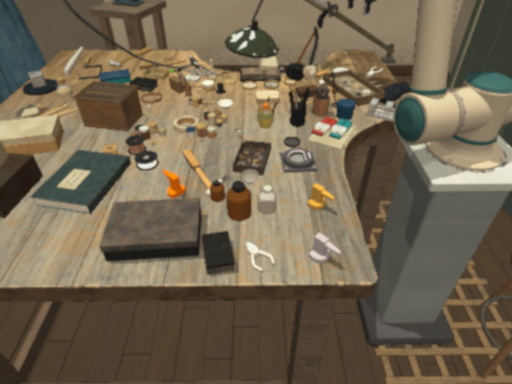

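View pics/wrist0.png

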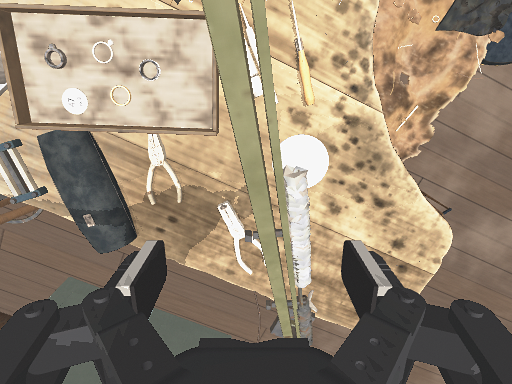

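Candidates for the brass stake: yellow object at scene (309,217), orange object at (185,162), and silver-grey object at (277,270). By the description it should be the yellow one, which I'll check in a close crop.

```bash
cat > h.py <<'E'
import numpy as np
def cloud(im):
    K=im["intrinsics"];z=im["range_z"].astype(float);v,u=np.mgrid[:z.shape[0],:z.shape[1]]
    p=np.stack([(u-K[0,2])/K[0,0]*z,(v-K[1,2])/K[1,1]*z,z],-1)
    w=(p-im["t"])@im["R"]   # R^T (p-t)
    w[z<=0]=np.nan
    return w
E
python3 - <<'E'
import pickle,cv2,numpy as np
from h import *
d=pickle.load(open("d0.pkl","rb"))
a=d["scene"]["pixels"][125:300,140:360];b=d["side"]["pixels"][130:275,150:350]
cv2.imwrite("pics/cropA.png",cv2.resize(a[:,:,::-1],None,fx=3.4,fy=3.4,interpolation=cv2.INTER_CUBIC))
cv2.imwrite("pics/cropB.png",cv2.resize(b[:,:,::-1],None,fx=4,fy=4,interpolation=cv2.INTER_CUBIC))
w=cloud(d["scene"]);np.set_printoptions(precision=3,suppress=True)
for n,(u,v) in dict(brass=(309,213),steel=(277,268),orange=(184,165),holder=(318,168),bottle=(228,200),white=(256,205),tray=(272,153),pal=(376,145),stonebox=(145,195),blk=(186,238),plier=(219,258)).items(): print(n,w[v,u])
ww=cloud(d["wrist"])
for u,v in((225,60),(260,60),(275,200),(295,320),(300,180),(300,250)):print(u,v,ww[v,u],d["wrist"]["range_z"][v,u])
E
```

```text
brass [0.461 0.25  0.048]
steel [0.474 0.414 0.051]
orange [0.803 0.205 0.033]
holder [0.495 0.054 0.007]
bottle [0.636 0.295 0.06 ]
white [0.578 0.272 0.047]
tray [0.628 0.042 0.005]
pal [ 0.375 -0.078  0.025]
stonebox [0.821 0.347 0.05 ]
blk [0.683 0.405 0.03 ]
plier [ 0.608  0.404 -0.002]
225 60 [ 0.318 -0.474  0.255] 0.11130088
260 60 [ 0.323 -0.486  0.25 ] 0.11506135
275 200 [ 0.194 -0.573  0.001] 0.40000045
295 320 [ 0.116 -0.627  0.11 ] 0.32514596
300 180 [ 0.28  -0.531  0.216] 0.16568477
300 250 [ 0.226 -0.564  0.183] 0.21672726
```

View pics/cropA.png

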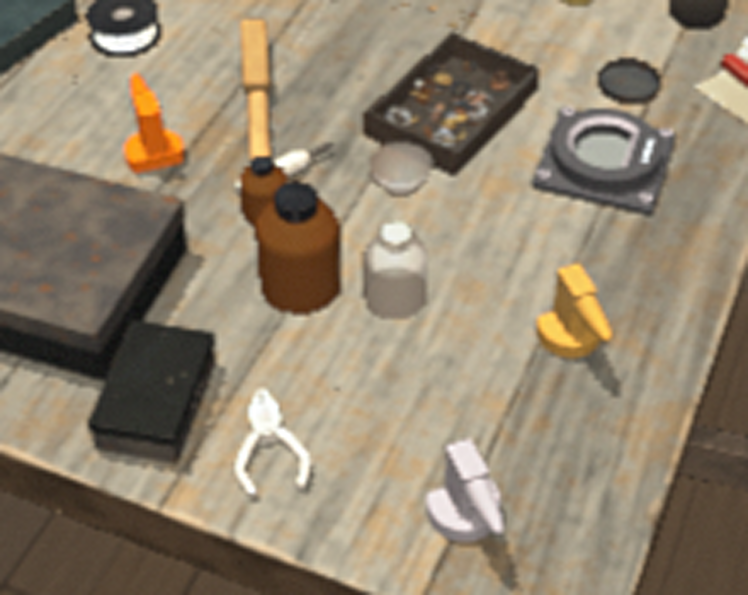

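View pics/cropB.png

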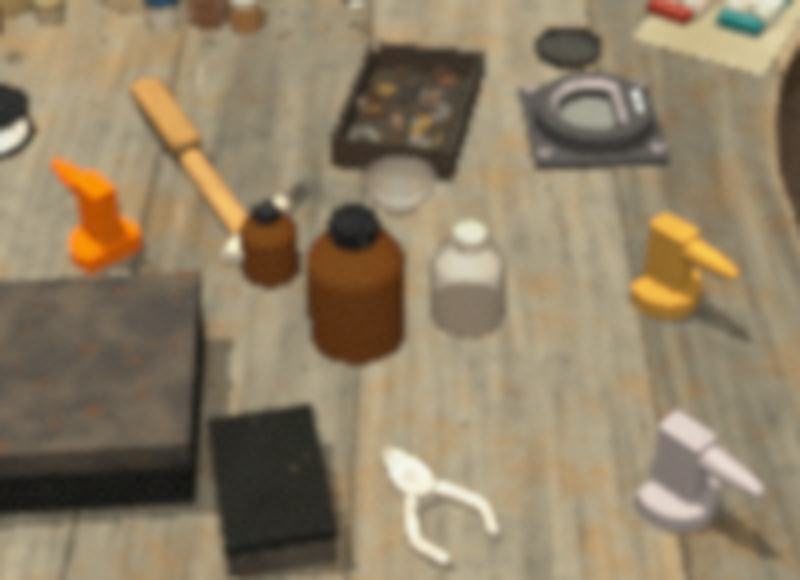

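Scene crop: yellow brass stake at scene pixel ~(309,217), horn pointing toward the robot; steel at (277,270); orange decoy at (185,162). Holder at (318,170), with its white line on the robot side. Now the measurements.

```bash
cat > m.py <<'E'
import pickle,cv2,numpy as np,sys
from h import *
np.set_printoptions(precision=4,suppress=True)
def model():
    # surface samples of stake, stake frame (origin foot underside)
    P=[]
    a=np.linspace(-np.pi,np.pi,361)
    c=np.stack([22*np.cos(a),22*np.sin(a)],1);c[:,0]=np.maximum(c[:,0],-12)
    # boundary clip: points with x<-12 -> put on chord
    for z in np.arange(0,14.1,1): P.append(np.c_[c,np.full(len(c),z)])
    g=np.mgrid[-22:22.5:1,-22:22.5:1].reshape(2,-1).T
    g=g[(np.hypot(*g.T)<=22)&(g[:,0]>=-12)];P.append(np.c_[g,np.full(len(g),14)])
    for z in np.arange(14,56.1,1):
        for y in(-8,8):x=np.arange(-12,14.1,1);P.append(np.c_[x,x*0+y,x*0+z])
        for x in(-12,14):y=np.arange(-8,8.1,1);P.append(np.c_[y*0+x,y,y*0+z])
    g=np.mgrid[-12:14.1:1,-8:8.1:1].reshape(2,-1).T;P.append(np.c_[g,np.full(len(g),56)])
    return np.concatenate(P)/1000
def fit(im,mask):
    from scipy.spatial import cKDTree
    from scipy.optimize import least_squares
    w=cloud(im)
    pts=w[mask];pts=pts[np.isfinite(pts).all(1)]
    c=np.median(pts,0);pts=pts[(np.linalg.norm(pts[:,:2]-c[:2],axis=1)<.07)&(pts[:,2]>0.003)]
    t=cKDTree(model())
    hi=None
    best=None
    for y0 in np.arange(0,2*np.pi,np.pi/8):
        def loc(p):
            d=pts-[p[0],p[1],p[3]];cs,sn=np.cos(p[2]),np.sin(p[2])
            return np.c_[cs*d[:,0]+sn*d[:,1],-sn*d[:,0]+cs*d[:,1],d[:,2]]
        def f(p):
            l=loc(p);r=t.query(l)[0]
            # horn points: ignore if x>16mm & z>25mm, but penalise horn on |y|
            h=(l[:,0]>.015)&(l[:,2]>.025)
            r[h]=np.maximum(np.abs(l[h,1])-.006,0)+np.maximum(l[h,0]-.049,0)
            return r
        s=least_squares(f,[c[0],c[1],y0,0],loss="soft_l1",f_scale=.002,x_scale=[.01,.01,.3,.01])
        if best is None or s.cost<best.cost:best=s
    return best.x,len(pts),np.median(f(best.x))
if __name__=="__main__":
    d=pickle.load(open("d0.pkl","rb"))
    for n in("scene","side"):
        im=d[n];hsv=cv2.cvtColor(im["pixels"],cv2.COLOR_RGB2HSV);w=cloud(im)
        for nm,xy in dict(brass=(.46,.25),steel=(.47,.41)).items():
            m=(np.hypot(w[...,0]-xy[0],w[...,1]-xy[1])<.07)&(w[...,2]>.004)
            if nm=="brass":m&=(hsv[...,1]>120)&(hsv[...,0]>12)&(hsv[...,0]<32)
            x,k,e=fit(im,m);print(n,nm,x,np.degrees(x[2]),k,e)
        m=(abs(w[...,0]-.49)<.08)&(abs(w[...,1]-.055)<.08)
        q=w[m&(w[...,2]>.017)&(w[...,2]<.04)];
        print("collar",len(q),q.min(0),q.max(0),np.median(q[:,2]))
        wh=m&(im["pixels"].min(-1)>215);v,u=np.nonzero(wh);print("white",len(u),np.c_[u,v].tolist()[:30]);print(w[wh][:30])
E
python3 m.py
```

```text
scene brass [ 0.465   0.2367  2.3139 -0.0007] 132.57857067040513 365 0.0005489909855812497
scene steel [ 0.4802  0.3968  2.3439 -0.0005] 134.29619661448123 443 0.0005442136958981005
collar 382 [0.4513 0.0041 0.017 ] [0.5698 0.1054 0.0263] 0.020609471489958064
white 16 [[317, 160], [318, 160], [319, 160], [320, 160], [321, 160], [323, 161], [324, 161], [325, 162], [331, 166], [330, 167], [331, 167], [330, 168], [330, 169], [329, 170], [330, 170], [329, 171]]
[[0.5041 0.0377 0.0189]
 [0.5015 0.038  0.0201]
 [0.4987 0.0386 0.0215]
 [0.4966 0.0362 0.0204]
 [0.4948 0.0323 0.0179]
 [0.4884 0.0364 0.0199]
 [0.4865 0.0329 0.0177]
 [0.4827 0.0373 0.0191]
 [0.464  0.0476 0.0202]
 [0.4653 0.0526 0.0204]
 [0.4625 0.0543 0.0228]
 [0.4641 0.057  0.021 ]
 [0.4629 0.0615 0.0217]
 [0.4644 0.0651 0.0208]
 [0.4621 0.0636 0.0204]
 [0.4635 0.0682 0.0203]]
side brass [ 0.4669  0.2392  2.3143 -0.0008] 132.60008668677858 367 0.0005893188933964783
side steel [ 0.4813  0.3992  2.3235 -0.0009] 133.12523585826392 514 0.000579926594532282
collar 298 [0.455  0.0057 0.017 ] [0.569  0.1084 0.025 ] 0.020483829476315885
white 0 []
[]
```

```bash
python3 - <<'E'
import pickle,cv2,numpy as np
from h import *
np.set_printoptions(precision=3,suppress=True)
d=pickle.load(open("d0.pkl","rb"))
w=cloud(d["wrist"])
for v in range(0,384,40):
    for u in range(200,330,12):
        if w[v,u,2]>.06: print((u,v),w[v,u],end="; ")
    print()
w2=np.concatenate([cloud(d[n]).reshape(-1,3) for n in("scene","side")])
# tallest things in the region swept
for x in np.arange(.1,.9,.1):
    print("%.1f"%x,[ "%.2f"%(lambda q: q.max() if len(q) else np.nan)(w2[(abs(w2[:,0]-x)<.05)&(abs(w2[:,1]-y)<.05),2]) for y in np.arange(-.7,.61,.1)])
E
```

```text
(212, 0) [ 0.332 -0.464  0.263]; (224, 0) [ 0.334 -0.468  0.264]; (236, 0) [ 0.337 -0.47   0.257]; (260, 0) [ 0.339 -0.478  0.259]; 
(212, 40) [ 0.322 -0.467  0.256]; (224, 40) [ 0.323 -0.472  0.258]; (236, 40) [ 0.325 -0.475  0.257]; (260, 40) [ 0.329 -0.483  0.253]; 
(224, 80) [ 0.311 -0.476  0.25 ]; (236, 80) [ 0.313 -0.48   0.25 ]; (248, 80) [ 0.315 -0.484  0.249]; (272, 80) [ 0.319 -0.493  0.245]; 
(236, 120) [ 0.298 -0.486  0.241]; (248, 120) [ 0.3   -0.491  0.241]; (272, 120) [ 0.304 -0.501  0.236]; 
(248, 160) [ 0.281 -0.499  0.229]; (260, 160) [ 0.284 -0.505  0.229]; (272, 160) [ 0.285 -0.511  0.225]; 
(260, 200) [ 0.26  -0.516  0.215]; (284, 200) [ 0.264 -0.53   0.209]; (296, 200) [ 0.267 -0.536  0.21 ]; (308, 200) [ 0.268 -0.545  0.202]; 
(248, 240) [ 0.221 -0.526  0.189]; (260, 240) [ 0.227 -0.532  0.194]; (272, 240) [ 0.23  -0.54   0.193]; (284, 240) [ 0.231 -0.548  0.188]; (296, 240) [ 0.236 -0.555  0.191]; (308, 240) [ 0.236 -0.565  0.184]; 
(272, 280) [ 0.185 -0.563  0.165]; (296, 280) [ 0.187 -0.585  0.155]; (308, 280) [ 0.192 -0.594  0.156]; 
(284, 320) [ 0.118 -0.6
[... 697 characters left out ...]
n']
0.3 ['0.00', '0.27', '0.28', '0.28', '0.05', '0.08', '0.03', '0.01', '-0.85', '-0.85', '-0.85', 'nan', 'nan', 'nan']
0.4 ['-0.85', '0.00', '0.29', '0.30', '0.03', '0.16', '0.16', '0.02', '0.01', '0.05', '0.05', '0.05', '0.00', 'nan']
0.5 ['0.02', '0.03', '0.03', '0.30', '0.16', '0.11', '0.13', '0.02', '0.02', '0.06', '0.06', '0.06', '0.00', 'nan']
0.6 ['0.02', '0.03', '0.03', '0.31', '0.21', '0.09', '0.09', '0.03', '0.03', '0.07', '0.09', '0.01', '0.00', 'nan']
0.7 ['nan', '0.00', '0.03', '0.22', '0.20', '0.04', '0.04', '0.03', '0.03', '0.05', '0.09', '0.05', '0.03', 'nan']
0.8 ['0.00', '0.03', '0.07', '0.04', '0.04', '0.04', '0.04', '0.02', '0.03', '0.06', '0.05', '0.05', '0.00', 'nan']
```

>>> {"api": "arm_command", "payload": {
  "commands": [
    [8.5,[0,0,5],0],
    [8.5,[0,0,5],0],
    [8.5,[0,0,5],0],
    [8.5,[0.5,4.5,1],0.1],
    [8.5,[1.4,4.75,0],0.117],
    [8.5,[1.4,4.75,0],0.117],
    [8.5,[1.4,4.75,0],0.117],
    [8.5,[1.4,4.75,0],0.117],
    [8.5,[1.4,4.75,0],0.117],
    [8.5,[1.4,4.75,0],0.117],
    [8.5,[1.4,4.75,0],0.117]
  ]
}}

```text
clock: 1.25
position: [0.3451, -0.142, 0.4083]
ee_rot: [0.703, -0.703, 0.075, -0.075]
contact_force: [1.3, -0.2, -0.4]
width: 0.0851
```

>>> {"api": "arm_command", "payload": {
  "commands": [
    [8.5,[1.4,4.75,0],0.117],
    [8.5,[1.4,4.75,0],0.117],
    [8.5,[0,0,0],0]
  ]
}}

```text
clock: 1.55
position: [0.3737, -0.0429, 0.4084]
ee_rot: [0.708, -0.706, -0.011, 0.01]
contact_force: [-0.8, -1.5, 0.5]
width: 0.0857
```

```bash
python3 - <<'E'
from rig import manip
import cv2,pickle
im=manip.get_image("wrist");pickle.dump((im,manip.get_state()),open("w1.pkl","wb"))
cv2.imwrite("pics/w1.png",im["pixels"][:,:,::-1])
s=manip.get_state();print(s["clock"],s["position"],s["ee_rot"])
E
```

```text
1.6 [ 0.37328209 -0.04591671  0.40823627] [ 0.70723446 -0.70687105 -0.00874637  0.00873097]
```

View pics/w1.png

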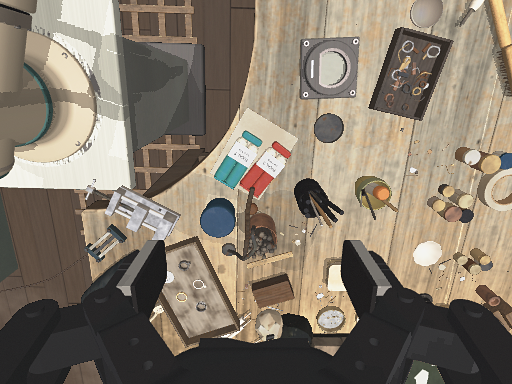

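The wrist view shows the holder at (329,68), with the white line of its flat at (314,70), on the -x side. Now fitting it.

```bash
cat > hold.py <<'E'
import pickle,cv2,numpy as np,sys
from h import *
np.set_printoptions(precision=4,suppress=True)
def topdown(im,c=(.505,.055),half=.07,res=.0005,z=.022):
    n=int(2*half/res);i,j=np.mgrid[:n,:n]
    X=np.stack([c[0]-half+j*res,c[1]+half-i*res,np.full(i.shape,z)],-1)
    p=X@im["R"].T+im["t"];q=p@im["intrinsics"].T
    return cv2.remap(im["pixels"],(q[...,0]/q[...,2]).astype(np.float32),(q[...,1]/q[...,2]).astype(np.float32),cv2.INTER_CUBIC)
if __name__=="__main__":
    im,_=pickle.load(open("w1.pkl","rb"))
    w=cloud(im)
    t=topdown(im);t=cv2.resize(t,(560,560))
    for k in range(0,560,80):cv2.line(t,(k,0),(k,8),(255,0,0),1);cv2.line(t,(0,k),(8,k),(255,0,0),1)
    cv2.imwrite("pics/td1.png",t[:,:,::-1])
    m=(abs(w[...,0]-.505)<.06)&(abs(w[...,1]-.055)<.06)
    z=w[m][:,2];print(np.histogram(z,bins=np.arange(-.004,.03,.002)))
    fl=m&(w[...,2]>.003);
    v,u=np.nonzero(m);print(u.min(),u.max(),v.min(),v.max())
    col=w[m&(w[...,2]>.018)];(x,y),r=cv2.minEnclosingCircle((col[:,:2]*1000).astype(np.float32));print("collar circ",x,y,r,len(col))
E
python3 hold.py
```

```text
(array([   2,  299, 1523,  365,   16,  223, 1117,  380,   87,   34,   24,
         88,  338,  932,  175,    2]), array([-0.004, -0.002,  0.   ,  0.002,  0.004,  0.006,  0.008,  0.01 ,
        0.012,  0.014,  0.016,  0.018,  0.02 ,  0.022,  0.024,  0.026,
        0.028]))
296 376 34 113
collar circ 493.660400390625 64.04203033447266 41.13582229614258 1535
```

View pics/td1.png

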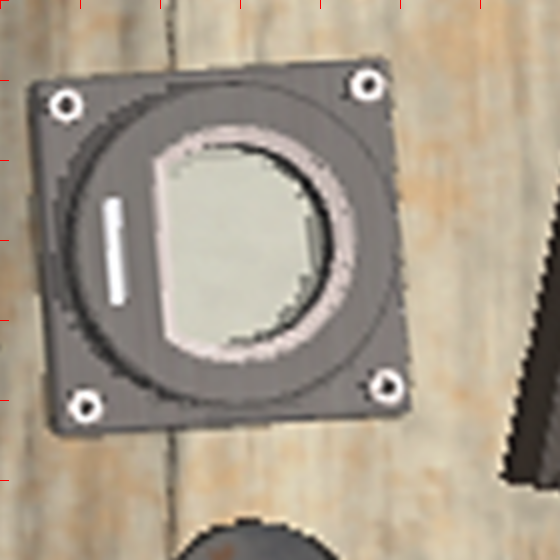

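```bash
python3 - <<'E'
import pickle,cv2,numpy as np
from h import *; from hold import topdown
from scipy.optimize import least_squares
d=pickle.load(open("d0.pkl","rb"));d["wrist"]=pickle.load(open("w1.pkl","rb"))[0]
for n,im in d.items():
    w=cloud(im);q=w[(np.hypot(w[...,0]-.4935,w[...,1]-.064)<.047)&(w[...,2]>.016)&(w[...,2]<.03)]
    (x,y),r=cv2.minEnclosingCircle((q[:,:2]*1000).astype(np.float32));print(n,x,y,r,len(q),np.median(q[:,2]))
    t=cv2.resize(topdown(im,c=(.494,.064),half=.06),(480,480));cv2.imwrite(f"pics/tdB_{n}.png",t[:,:,::-1])
    g=t.min(-1).copy();m=(g>225).astype(np.uint8)
    k,l,st,ce=cv2.connectedComponentsWithStats(m)
    for i in range(1,k):
        if st[i,4]>300:
            p=np.argwhere(l==i)[:,::-1].astype(np.float32);r=cv2.minAreaRect(p);print(st[i],[.434+r[0][0]/4000,.124-r[0][1]/4000],r[1],r[2])
E
python3 - <<'E'
import cv2,numpy as np
cv2.imwrite("pics/tdB.png",np.hstack([cv2.resize(cv2.imread(f"pics/tdB_{n}.png"),(390,390)) for n in("scene","side")]))
E
```

```text
scene 492.4743957519531 64.62545776367188 42.71236801147461 393 0.020497024869179554
[109 205  16  92 873] [0.46305520057678223, 0.06138300323486329] (91.30986022949219, 12.742974281311035) 87.45519256591797
side 494.4327087402344 66.94043731689453 41.6107063293457 305 0.02041280636765015
wrist 493.660400390625 64.04203033447266 41.13582229614258 1559 0.022745536419734542
[357  67  29  28 365] [0.52675, 0.103875] (27.0, 28.0) 90.0
[ 56  87  29  29 338] [0.4515625, 0.0988125] (28.284271240234375, 27.577163696289062) 45.0
[110 196  16 104 993] [0.46352038383483884, 0.06213307571411133] (103.22970581054688, 11.426824569702148) 86.8201675415039
[ 75 388  30  29 379] [0.45637499809265136, 0.02350001525878906] (28.84440803527832, 27.457656860351562) 56.30992889404297
```

View pics/tdB.png

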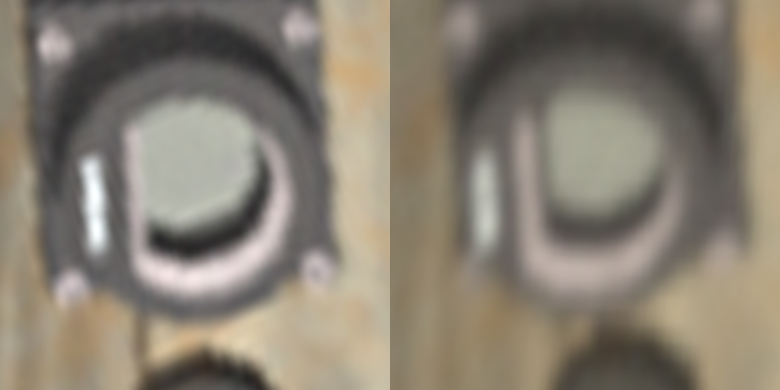

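>>> {"api": "arm_command", "payload": {
  "commands": [
    [8.5,[1.55,4.7,0],0.12],
    [8.5,[1.55,4.7,0],0.12],
    [8.5,[1.55,4.7,0],0.12],
    [8.5,[1.55,4.7,0],0.12],
    [8.5,[1.55,4.8,0],0.12],
    [8.5,[1.55,4.7,0],0.12],
    [8.5,[0,0,-5],0],
    [8.5,[0,0,-5],0],
    [8.5,[0,0,-5],0],
    [8.5,[0,0,-4],0],
    [8.5,[0,0,0],0]
  ]
}}

```text
clock: 2.7
position: [0.4626, 0.2304, 0.2125]
ee_rot: [-0.66, 0.66, 0.249, -0.259]
contact_force: [-0.1, -0.2, 0.0]
width: 0.085
```

```bash
cat > look.py <<'E'
from rig import manip
import cv2,pickle,sys
n=sys.argv[1]
im=manip.get_image("wrist");s=manip.get_state();pickle.dump((im,s),open(n+".pkl","wb"))
cv2.imwrite(f"pics/{n}.png",im["pixels"][:,:,::-1])
print(s["clock"],s["position"],s["ee_rot"],s["width"],s["contact_force"],s["moment"])
from scipy.spatial.transform import Rotation as R
import numpy as np
w,x,y,z=s["ee_rot"];M=R.from_quat([x,y,z,w]).as_matrix();print("jaw yaw",np.degrees(np.arctan2(M[1,0],M[0,0])),"y axis",M[:,1],"q",s["qpos"])
E
python3 look.py w2
```

```text
2.75 [0.46514432 0.23150607 0.21615147] [-0.65987485  0.6600524   0.25158747 -0.2561245 ] 0.0851682337730176 [ 0.79808553 -0.00433786  0.43527493] [ 0.03302933 -0.00866387  0.03833463]
jaw yaw 42.07898579194003 y axis [-0.0058984  -0.00253786 -0.99997938] q [ 3.28178556e-01  2.17025765e-01  1.66927498e+00 -5.26182167e-04
  1.26169360e+00 -4.06070332e-01]
```

View pics/w2.png

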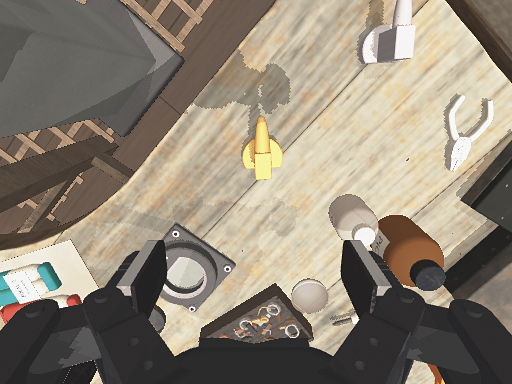

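The wrist view shows the brass stake at (263,155), horn pointing up in the image, and steel at (390,40). The holder is at (187,270). Refit from this image.

```bash
cat > refit.py <<'E'
import pickle,cv2,numpy as np,sys
from h import *; from m import fit
im,s=pickle.load(open(sys.argv[1]+".pkl","rb"));g=[float(a) for a in sys.argv[2:4]]
hsv=cv2.cvtColor(im["pixels"],cv2.COLOR_RGB2HSV);w=cloud(im)
m=(np.hypot(w[...,0]-g[0],w[...,1]-g[1])<.07)&(w[...,2]>.004)&(hsv[...,1]>100)&(hsv[...,0]>12)&(hsv[...,0]<35)
x,k,e=fit(im,m);print(x,np.degrees(x[2]),k,e)
h=w[m&(w[...,2]>.0535)&(w[...,2]<.06)][:,:2]*1000
if len(h):print("top",cv2.minAreaRect(h.astype(np.float32)),h.mean(0))
q=w[(np.hypot(w[...,0]-.4937,w[...,1]-.0642)<.047)&(w[...,2]>.018)&(w[...,2]<.03)]
if len(q):print("collar",cv2.minEnclosingCircle((q[:,:2]*1000).astype(np.float32)),len(q))
p=np.append(s["position"],1)[:3];c=im["R"]@p+im["t"];uv=im["intrinsics"]@c;print("tcp px",uv[:2]/uv[2],c)
E
python3 refit.py w2 .466 .238
```

```text
[0.4658 0.2382 2.3426 0.0011] 134.22326956627575 752 0.00024852022835914107
top ((458.920654296875, 245.2781524658203), (15.996320724487305, 43.29252243041992), 45.111305236816406) [457.7208 246.0214]
collar ((493.35357666015625, 64.58793640136719), 41.41490936279297) 1606
tcp px [257.226  265.7553] [0.0017 0.0387 0.1421]
```

>>> {"api": "arm_command", "payload": {
  "commands": [
    [5.5,[0,0,0],0.037],
    [5.5,[0,0,0],0],
    [5.5,[0,0,0],0]
  ]
}}

```text
clock: 3.05
position: [0.4678, 0.2334, 0.2207]
ee_rot: [-0.655, 0.655, 0.268, -0.265]
contact_force: [-0.1, -0.6, -0.8]
width: 0.0551
```

```bash
python3 look.py w3; python3 refit.py w3 .466 .238
```

```text
3.1 [0.46740813 0.23348684 0.22032102] [-0.65488496  0.65510907  0.26776652 -0.26506393] 0.05502224938363627 [ 0.66416641 -0.11295608  0.11864215] [0.00647746 0.01569414 0.02869412]
jaw yaw 44.267515255788574 y axis [ 0.00365978  0.00114644 -0.99999265] q [ 3.30122565e-01  2.13099465e-01  1.66366696e+00 -1.06905446e-04
  1.26099243e+00 -4.42455965e-01]
[0.4661 0.2383 2.345  0.0011] 134.35795370503698 648 0.0002406908063653279
top ((457.0921325683594, 247.5430908203125), (15.7482271194458, 49.07632827758789), 43.735347747802734) [459.4283 243.8807]
collar ((493.1466064453125, 64.6995620727539), 41.39872741699219) 815
tcp px [251.1892 258.7258] [-0.0011  0.0363  0.1455]
```

>>> {"api": "arm_command", "payload": {
  "commands": [
    [5.5,[-0.14,0.48,-3],0],
    [5.5,[0,0,-4.5],0],
    [5.5,[0,0,-4.5],0],
    [5.5,[0,0,-3],0],
    [5.5,[0,0,-2],0],
    [5.5,[0,0,-1.3],0],
    [5.5,[0,0,0],0],
    [5.5,[0,0,0],0]
  ]
}}

```text
clock: 3.9
position: [0.4655, 0.2386, 0.0361]
ee_rot: [-0.655, 0.655, 0.267, -0.266]
contact_force: [-0.1, -1.0, 0.2]
width: 0.0551
```

```bash
python3 look.py w4
```

```text
3.95 [0.46581798 0.23870559 0.03646678] [-0.65481452  0.6548797   0.26765789 -0.2659131 ] 0.05504211494107868 [-0.05929891 -0.03305228  0.13639714] [-0.03646371 -0.02323863  0.00355658]
jaw yaw 44.332146539294165 y axis [ 2.31992948e-03  8.45599249e-04 -9.99996951e-01] q [ 3.40556742e-01  4.08752821e-01  1.90989522e+00  3.02834463e-05
  8.20475475e-01 -4.33204658e-01]
```

View pics/w4.png

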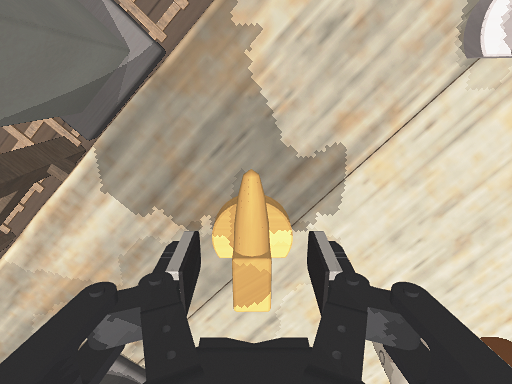

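The block (252,283) sits centred between the pads, which clear the foot. Closing now.

>>> {"api": "arm_command", "payload": {
  "commands": [
    [1.0,[0,0,0],0],
    [1.0,[0,0,0],0],
    [1.0,[0,0,0],0],
    [1.0,[0,0,0],0],
    [1.0,[0,0,0],0],
    [1.0,[0,0,0],0],
    [1.0,[0,0,0],0]
  ],
  "grip_force": 60
}}

```text
clock: 4.65
position: [0.4652, 0.2385, 0.0362]
ee_rot: [-0.655, 0.655, 0.267, -0.266]
contact_force: [-0.8, -1.5, 6.1]
width: 0.0154
```

>>> {"api": "arm_command", "payload": {
  "commands": [
    [1.0,[0,0,0.5],0],
    [1.0,[0,0,1],0],
    [1.0,[0,0,2],0],
    [1.0,[0,0,3],0],
    [1.0,[0,0,3],0],
    [1.0,[0,0,1.5],0],
    [1.0,[0,0,0],0],
    [1.0,[0,0,0],0]
  ]
}}

```text
clock: 5.45
position: [0.4642, 0.2382, 0.1452]
ee_rot: [0.655, -0.655, -0.267, 0.267]
contact_force: [-0.4, 0.0, -2.5]
width: 0.0151
```

```bash
python3 look.py w5; python3 refit.py w5 .466 .238
```

```text
5.5 [0.46377394 0.2380374  0.14451931] [ 0.6548676  -0.65476469 -0.26620496  0.26751925] 0.015386329261011267 [-0.02897107  0.66434089 -2.80414282] [ 0.00491143 -0.03389004  0.04393797]
jaw yaw 44.34551194821925 y axis [-1.77615908e-03 -5.66681833e-04 -9.99998262e-01] q [ 3.40634207e-01  2.78698195e-01  1.77834508e+00  6.69700880e-05
  1.08641280e+00 -4.33371529e-01]
[0.4654 0.2383 2.3481 0.11  ] 134.5371970343902 5725 0.00037148390373998794
collar ((476.2694091796875, 57.15158462524414), 35.198665618896484) 144
tcp px [250.8076 258.5599] [-0.0013  0.0363  0.1459]
```

View pics/w5.png

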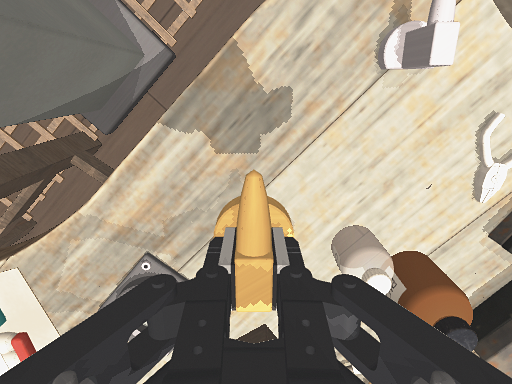

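>>> {"api": "arm_command", "payload": {
  "commands": [
    [1.0,[0.19,-1.08,0],-0.1],
    [1.0,[0.19,-1.08,0],-0.145],
    [1.0,[0.19,-1.08,0],-0.145],
    [1.0,[0.19,-1.08,0],-0.145],
    [1.0,[0.19,-1.08,0],-0.145],
    [1.0,[0.19,-1.08,0],-0.145],
    [1.0,[0.19,-1.08,0],-0.145],
    [1.0,[0.19,-1.08,0],-0.145],
    [1.0,[0.19,-1.08,0],-0.145],
    [1.0,[0.19,-1.08,0],-0.145],
    [1.0,[0.19,-1.08,0],-0.145],
    [1.0,[0.19,-1.08,0],-0.145]
  ]
}}

```text
clock: 6.7
position: [0.4864, 0.1082, 0.1437]
ee_rot: [-0.632, 0.633, -0.317, 0.315]
contact_force: [0.3, 0.7, -2.1]
width: 0.0153
```

>>> {"api": "arm_command", "payload": {
  "commands": [
    [1.0,[0.19,-1.08,0],-0.145],
    [1.0,[0.19,-1.08,0],-0.145],
    [1.0,[0.19,-1.08,0],-0.145],
    [1.0,[0.19,-1.15,0],-0.15],
    [1.0,[0,0,-2],0],
    [1.0,[0,0,-2],0],
    [1.0,[0,0,0],0],
    [1.0,[0,0,0],0],
    [1.0,[0,0,0],0]
  ]
}}

```text
clock: 7.6
position: [0.4955, 0.0649, 0.1057]
ee_rot: [0.516, -0.516, 0.483, -0.484]
contact_force: [-0.5, -0.1, -1.7]
width: 0.0153
```

```bash
python3 look.py w6; python3 refit.py w6 .494 .0645
```

```text
7.65 [0.49569696 0.06493548 0.10594337] [ 0.51626966 -0.51570766  0.48312255 -0.48384279] 0.015544851109546641 [ 0.27719126  0.6373966  -0.97779182] [ 0.0204979   0.03786397 -0.00670987]
jaw yaw -86.27443843754736 y axis [ 1.28670025e-03 -1.16483788e-04 -9.99999165e-01] q [-8.93831322e-03  2.90462987e-01  1.87733356e+00 -1.27046128e-04
  9.72508421e-01  1.49690606e+00]
[0.495  0.0657 0.0653 0.0705] 3.7426449974126883 5753 0.00037428310658827076
collar ((493.76129150390625, 64.05081939697266), 41.19476318359375) 4003
tcp px [255.2457 260.3539] [0.0008 0.0369 0.145 ]
```

View pics/w6.png

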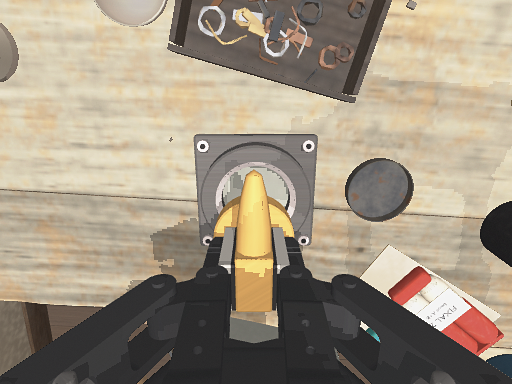

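The wrist view shows the stake held above the holder: horn up in the image (+x), yaw 3.7°. The plate edges and horn are aligned, and the stake is about 1 mm off centre. I'll correct that and lower to just above the mouth.

>>> {"api": "arm_command", "payload": {
  "commands": [
    [1.0,[-0.14,-0.1,-1],0],
    [1.0,[0,0,-1.5],0],
    [1.0,[0,0,-1.2],0],
    [1.0,[0,0,-0.6],0],
    [1.0,[0,0,0],0],
    [1.0,[0,0,0],0]
  ]
}}

```text
clock: 8.25
position: [0.494, 0.0638, 0.0625]
ee_rot: [0.516, -0.516, 0.483, -0.484]
contact_force: [0.6, -0.4, -1.7]
width: 0.0153
```

```bash
python3 look.py w7; python3 refit.py w7 .494 .0645; python3 - <<'E'
from rig import manip
import cv2,numpy as np
o=[]
for n,(u,v) in dict(scene=(318,165),side=(298,155)).items():
    p=manip.get_image(n)["pixels"][v-45:v+45,u-45:u+45,::-1];o.append(cv2.resize(p,(400,400),interpolation=cv2.INTER_CUBIC))
cv2.imwrite("pics/s7.png",np.hstack(o))
E
```

```text
8.3 [0.49419192 0.06388303 0.06280472] [ 0.51622462 -0.51570271  0.48317846 -0.4838403 ] 0.015454133028469765 [-0.34181324 -0.25440477 -1.61320596] [-0.01422149  0.00234561  0.02632445]
jaw yaw -86.28036532857047 y axis [ 1.18767067e-03 -1.01446063e-04 -9.99999290e-01] q [-1.11097821e-02  3.43479893e-01  1.93418433e+00 -1.16169235e-04
  8.62739706e-01  1.49484207e+00]
[0.4935 0.0646 0.0674 0.0274] 3.862264009874744 5728 0.0003657072671807458
collar ((493.67059326171875, 64.26629638671875), 41.26359939575195) 5755
tcp px [255.2044 260.2452] [0.0008 0.0369 0.145 ]
```

View pics/s7.png

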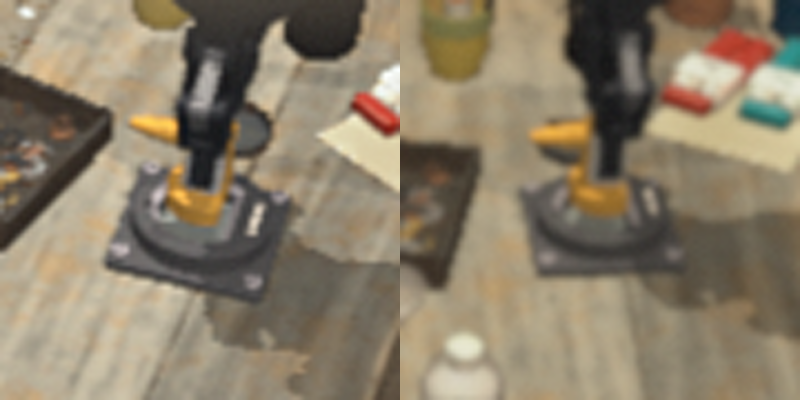

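View pics/w7.png

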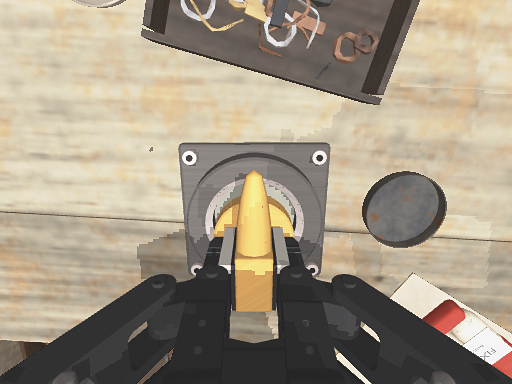

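The stake centre is within 0.4 mm of the collar centre, with yaw 3.9° against 3.7°. Lowering gently.

>>> {"api": "arm_command", "payload": {
  "commands": [
    [1.0,[0,0,-0.4],0],
    [1.0,[0,0,-0.4],0],
    [1.0,[0,0,-0.4],0],
    [1.0,[0,0,-0.3],0],
    [1.0,[0,0,0],0],
    [1.0,[0,0,0],0]
  ]
}}

```text
clock: 9.0
position: [0.4936, 0.0638, 0.0472]
ee_rot: [-0.516, 0.516, -0.484, 0.483]
contact_force: [0.0, -0.5, -1.2]
width: 0.0152
```

>>> {"api": "arm_command", "payload": {
  "commands": [
    [1.0,[0,0,-0.1],0],
    [1.0,[0,0,-0.1],0],
    [1.0,[0,0,-0.1],0],
    [1.0,[0,0,0],0],
    [1.0,[0,0,0],0]
  ]
}}

```text
clock: 9.5
position: [0.4937, 0.0638, 0.0443]
ee_rot: [-0.516, 0.516, -0.484, 0.484]
contact_force: [0.2, 0.4, -1.6]
width: 0.0148
```

>>> {"api": "arm_command", "payload": {
  "commands": [
    [1.0,[0,0,-0.05],0],
    [1.0,[0,0,0],0],
    [1.0,[0,0,-0.05],0],
    [1.0,[0,0,0],0],
    [1.0,[0,0,0],0]
  ]
}}

```text
clock: 10.0
position: [0.4937, 0.0639, 0.0442]
ee_rot: [0.516, -0.516, 0.483, -0.484]
contact_force: [-2.5, 0.3, 7.0]
width: 0.0157
```

Contact: Fz rose from -1.6 to +7 N, and z stopped at 44.2 mm. Checking the depth before letting go.

```bash
python3 look.py w8; python3 refit.py w8 .494 .0645;  python3 - <<'E'
import pickle,numpy as np,cv2
from h import *
im,_=pickle.load(open("w8.pkl","rb"));w=cloud(im);hsv=cv2.cvtColor(im["pixels"],cv2.COLOR_RGB2HSV)
y=(hsv[...,1]>100)&(hsv[...,0]>12)&(hsv[...,0]<35)
r=np.hypot(w[...,0]-.4937,w[...,1]-.0643)
f=y&(r<.024)&(w[...,2]<.032);c=(r>.032)&(r<.040)&(w[...,2]>.015)&(w[...,2]<.03)&~y
for nm,k in(("foot",f),("collar",c)):
    p=w[k];A=np.c_[p[:,:2]-[.4937,.0643],np.ones(len(p))];s=np.linalg.lstsq(A,p[:,2],rcond=None)[0];print(nm,len(p),np.median(p[:,2]),"slope deg",np.degrees(s[:2]),"z0",s[2], p.min(0),p.max(0))
E
```

```text
10.05 [0.49374567 0.06387218 0.04420474] [ 0.51605168 -0.5158732   0.48334284 -0.48367883] 0.015281179223382589 [-2.07969061  0.06409165  6.77714758] [-0.04412176  0.376655   -0.02061101]
jaw yaw -86.28066961727279 y axis [ 5.19303953e-04 -1.40725524e-04 -9.99999855e-01] q [-1.11089242e-02  3.69260114e-01  1.95573559e+00 -1.85250321e-04
  8.16076118e-01  1.49489967e+00]
[0.4932 0.0647 0.0645 0.009 ] 3.6955708557052565 5676 0.00036373510100121804
top ((523.7060546875, 66.82710266113281), (35.8332405090332, 15.872536659240723), 4.35006046295166) [526.5419  66.7991]
collar ((493.4508972167969, 64.2484130859375), 41.585662841796875) 7602
tcp px [255.2246 260.3599] [0.0008 0.037  0.1453]
foot 1147 0.022676228034675918 slope deg [-15.70033748  -1.11607433] z0 0.024706219584193827 [0.49226921 0.0432984  0.01019291] [0.51460253 0.08625868 0.02486719]
collar 3881 0.023023591326295844 slope deg [-0.02724056  0.01282194] z0 0.023014294838380214 [0.47037668 0.024385   0.02053071] [0.53369111 0.10412243 0.02493717]
```

View pics/w8.png

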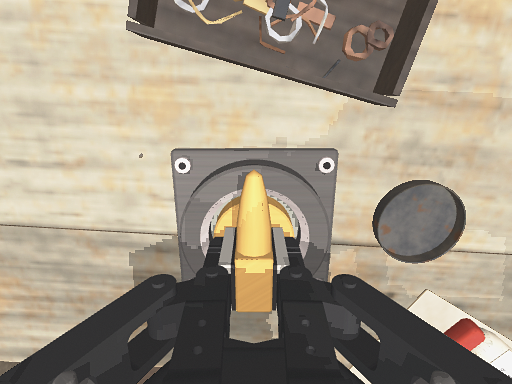

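Foot top is at 22.7 mm against collar top 23.0 mm, so flush within noise. Fitted base is 9.0 mm with a known +1.1 mm bias, so it's on the floor. Releasing.

>>> {"api": "arm_command", "payload": {
  "commands": [
    [2.5,[0,0,0],0],
    [2.5,[0,0,0],0],
    [4.5,[0,0,0],0],
    [4.5,[0,0,0],0],
    [4.5,[0,0,0],0],
    [4.5,[0,0,1],0],
    [4.5,[0,0,2],0],
    [4.5,[0,0,4],0],
    [4.5,[0,0,4],0],
    [4.5,[0,0,3],0],
    [4.5,[0,0,0],0],
    [4.5,[0,0,0],0]
  ]
}}

```text
clock: 11.25
position: [0.4938, 0.0639, 0.1843]
ee_rot: [0.516, -0.515, 0.483, -0.484]
contact_force: [-0.3, -0.4, 0.3]
width: 0.0451
```

```bash
python3 look.py w9; python3 refit.py w9 .494 .0645;  python3 - <<'E'
import pickle,numpy as np,cv2
from h import *
from m import fit
from rig import manip
im,_=pickle.load(open("w9.pkl","rb"));w=cloud(im);hsv=cv2.cvtColor(im["pixels"],cv2.COLOR_RGB2HSV)
y=(hsv[...,1]>100)&(hsv[...,0]>12)&(hsv[...,0]<35)
r=np.hypot(w[...,0]-.4937,w[...,1]-.0643)
f=y&(r>.014)&(r<.021)&(w[...,2]<.03);c=(r>.032)&(r<.040)&(w[...,2]>.015)&(w[...,2]<.03)&~y
print("foot",np.median(w[f][:,2]),"collar",np.median(w[c][:,2]))
t=y&(w[...,2]>.055)&(w[...,0]<.506)&(w[...,0]>.482)&(abs(w[...,1]-.0643)<.007)
p=w[t];A=np.c_[p[:,:2]-[.4937,.0643],np.ones(len(p))];print("blocktop",len(p),np.linalg.lstsq(A,p[:,2],rcond=None)[0])
o=[]
for n,(u,v) in dict(scene=(318,165),side=(298,155)).items():
    im=manip.get_image(n);w=cloud(im)
    m=(np.hypot(w[...,0]-.48,w[...,1]-.398)<.07)&(w[...,2]>.004);print(n,"steel",fit(im,m)[0])
    o.append(cv2.resize(im["pixels"][v-45:v+45,u-45:u+45,::-1],(400,400),interpolation=cv2.INTER_CUBIC))
cv2.imwrite("pics/s9.png",np.hstack(o))
E
```

```text
11.3 [0.49299482 0.06387481 0.18306777] [-0.5157238   0.5161464  -0.48373551  0.48334441] 0.045289782458126225 [-0.38926177 -1.37987127  0.0662328 ] [-0.02232992  0.02497683  0.04195961]
jaw yaw -86.2871402152656 y axis [-8.12248959e-04 -5.78496653e-05 -9.99999668e-01] q [-1.11685491e-02  2.07752103e-01  1.77068057e+00 -7.28645827e-05
  1.16397153e+00  1.49485501e+00]
[0.4936 0.0644 0.0923 0.009 ] 5.288615519553928 1802 0.00043974789528310795
top ((524.0096435546875, 66.4308853149414), (33.78002166748047, 14.66878890991211), 3.136502504348755) [526.2315  66.9359]
collar ((493.59417724609375, 64.53971862792969), 41.31159591674805) 3860
tcp px [255.0861 260.4324] [0.0008 0.0374 0.1468]
foot 0.022990599586011417 collar 0.023003598115469426
blocktop 429 [-0.0049 -0.0053  0.065 ]
scene steel [ 0.48    0.3969  2.3286 -0.0007]
side steel [ 0.4815  0.3992  2.3205 -0.0008]
```

View pics/w9.png

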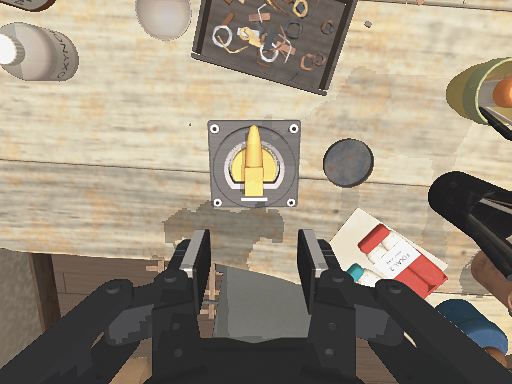

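View pics/s9.png

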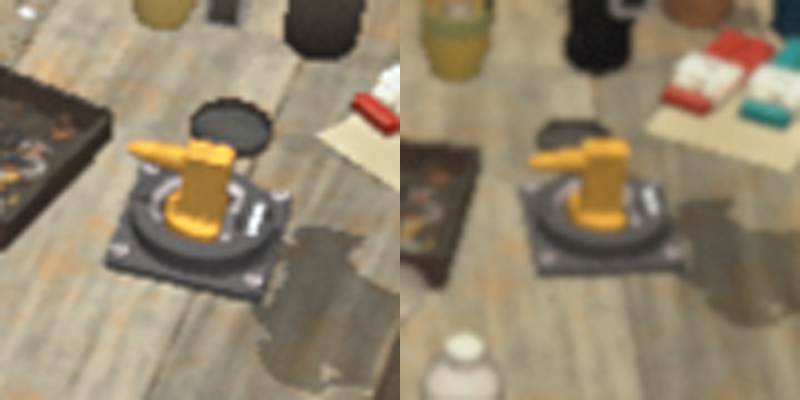

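The stake stands level in the pocket: foot top and collar top are both 23.0 mm, and the block-top slope is under 0.5°. The steel stake hasn't moved and the gripper is clear, so I'm handing in.

```bash
python3 -c "
from rig import manip
print(manip.sign_off())"
```

```text
the job is handed in; nothing more can be done
None
```

The brass stake is fully home in the pocket and released, and I've handed the job in, with the robot's clock last read at about 11.4 s. I gripped it across the 16 mm block and turned it about -131° so its flat matched the pocket's. I then lowered it until it touched the floor at about 7 N, let go and raised the gripper clear.

**Last checks:**
- **Depth:** the foot's upper face and the collar top both measured 23.0 mm, so they are flush.
- **Level:** the top of the block slopes less than 0.5°.
- **Position:** the stake's centre is within about 0.2 mm of the collar's.
- **Steel stake:** its position is unchanged within about 0.3 mm in both cameras.

**One disagreement:** the final yaw fit read 5.3°, against 3.7° while the stake was still held and 3.7° for the holder. That is well inside the 10° of play, and I think it is mostly fit noise from the farther view.

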